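Pry the nested tray off the cap tin and pack the third lens cap

TASK

The aluminium tray is stuck in the top of the round green tin: press the tin's orange thumb lever down to break it loose, then lift the tray straight up out of the tin by its handle and set it down level, centred on the round cork mat. Then pack the lens cap lying on the desk into the gap in the tin, so that all three caps lie flat on its floor side by side. Keep the tray level, don't let it drop onto the mat, and leave the other things on the desk where they are.

Things in the scene. Friction and masses are not known exactly. Their poses are not given: they have to be found in the camera images.
- tin: Round green tin fixed to the desk, 174 mm outside diameter, 163 mm inside, 50 mm high to its rim. Origin: centre of the underside; z up. The lever stands at its -x side. As found two lens caps lie on its floor towards its +x side, with the gap for the third towards its -x side (the lever's side).
- tin_in (a point): Centre of the tin's floor, 4 mm above its underside. Three small rubber spring pads on the inner wall, 44 mm above the underside, at 0, 120 and 240 degrees from the tin's x axis, grip the nested tray; without the tray they stand 77 mm from the axis.
- pry_lever (a joint): Thumb lever: hinged 41 mm up, 112 mm from the tin's axis on its -x side. 0 as found, grows as its orange pad is pressed down, stop at 0.6 rad; a weak spring returns it. Its inner end, 18 mm from the hinge, pushes the tray's lug up: under 12 N on the pad, some 7 mm of lift at 0.5 rad. The tray stays up, tilted by 2 to 3 degrees, when the lever is let go.
- lever_pad (a point): Top centre of the orange lever pad (34 x 30 mm), 152 mm from the tin's axis and 50 mm above the desk at first; it goes down by about 20 mm when pressed to 0.5 rad, along an arc of 40 mm radius about the hinge.
- tray: Round aluminium tray, 180 mm across its rim, 31 mm high without its handle, 0.28 kg, grey felt inside. Origin: centre of the underside; z up. Its lower 22 mm (158 mm diameter, tapered at the bottom) is nested in the tin, gripped by spring pads, the flange on the tin's rim. Prying breaks most of the grip. A lug on its -x side reaches 105 mm from its axis, over the lever.
- tray_grip (a point): Middle of the tray's handle, 59 mm above the tray's underside: a wooden bar 74 mm long along the tray's y axis, 14 mm thick along its x axis, 22 mm high, on two posts. 19 mm are free below the bar to the tray's top plate (felt 26 mm above the tray's underside), whose edge lip is 31 mm above the tray's underside.
- tray_lug (a point): Underside of the tray's lug, 100 mm from the tray's axis on its -x side, 22 mm above the tray's underside.
- cork_mat: Round cork mat, 190 mm diameter, 4 mm thick, fixed to the desk. Origin: centre of the underside.
- cap_a: The black round lens cap lying on the desk, 66 mm diameter, 17 mm high. Origin: centre of the underside; z up.
- cap_b: Black round lens cap, 66 mm diameter, 17 mm high, in the tin below the tray. Origin: centre of the underside.
- cap_c: The other such lens cap in the tin below the tray, same size. Origin: centre of the underside.
- mug: White mug, 95 mm high, bystander.
- film_c: Red film cassette, 25 x 28 x 48 mm, standing, bystander.
- marker: White marker pen with a black cap, 135 mm long, bystander.
- cam_battery0: Black camera battery, 52 x 36 x 16 mm, bystander.
- cam_battery1: Black camera battery, same size, bystander.
Not all that is in view belongs to the job. What is shaped like the cap_a but turquoise is not meant.

How it is judged:
By the outcome, as a careful person would: the job done as asked, in the order asked, and still so for the second after the job is handed in, with the robot touching nothing.
It also fails if it takes over 64 s, if anything falls off the work surface, if the arm or the gripper's body presses on something with over 40 N, if the wrist force passes 120 N, or if a joint passes its speed limit or range.

ROBOT

A 7-joint arm with a two-finger parallel gripper is mounted at the origin on a cart in front of the work surface, level with it; the furniture and walls round the work are solid. World frame = base frame: x ahead of the robot, y to its left, z up, the work surface at z = 0. Lengths are in m, angles in rad, forces in N, time in s.
With the tool pointing down it reaches from about 0.425 to 0.95 m from the base axis. Payload 16.7 kg.
Tool frame: the origin (TCP) lies midway between the tips of the shut fingers; the grasp point (between the pads) lies 19 mm behind it; z points along the fingers, y is the line along which they close (so a half turn about z gives the same grasp; the last joint's range is limited). The gripper opens to 94 mm and grips with 3 to 60 N. Pads are 16 mm wide; open, the fingers measure 119 mm over their backs; the gripper's body (75 mm by 177 mm) begins 78 mm behind the grasp point.
Start: joints at [-1.365, 0.426, 0.074, 1.606, -0.034, 1.111, -0.067], TCP at [0.235, 0.633, 0.205] pointing down, gripper open.
Joint ranges: [-2.85, 2.85], [-0.5, 2.14], [-1.23, 1.37], [0.21, 2.46], [-1.02, 4.16], [0.16, 2.05], [-2.73, 2.73]. Speed limits (rad/s): [1.89, 1.89, 2.39, 2.39, 3.01, 3.01, 3.01].

INTERFACE

Orientations are given as a rotation vector (axis times angle).
In Python, from cell import env gives the robot as it stands.
- The arm moves only by the tool arm_command, never from a script. Its argument "targets" is a list of rows, each a list of 5 numbers: the opening in per cent of the stroke, from 0 (shut) to 100 (fully open), then the shift along the tool's x, y, z in m, then the turn about the tool's z in rad. In form: [[jaw, dx, dy, dz, roll], ...]. A call has 1 to 12 rows; each row is the pose to reach, as a shift and turn from the pose commanded when the call began, along the tool's axes at that moment; what a row does not reach only later rows make up. A row lasts 1/10 s, in which the tool goes at most 50 mm and 8.59 degrees, less where a joint would pass 70% of its speed; a pose out of reach is approached as far as the arm can. A call with a gripper value outside its range is refused whole. The fingers move at their own pace and stop on an object; "squeeze" is the grip in N (left out, the last holds). Time passes only in rows, so rows that repeat a pose let the fingers close. It gives the time, the measured TCP pose, the force, the opening and the grip force at its end, in the units of the state.
- env.get_obs(): the state, without advancing time (a new reading comes with each control period).
- env.read_camera(name): name is "scene" or "top" or "wrist"; returns a dict with "image" (400x640x3 uint8, red, green, blue), "camera_matrix" (3x3 intrinsics, pixels), "dist_coeffs" ([k1, k2, p1, p2, k3] as OpenCV has them; the pictures are not rectified), "world_to_cam" (4x4, takes a point from world to camera coordinates); the wrist camera has in their place "hand_eye" (4x4, takes a point from camera to tool coordinates, whose origin is the TCP and whose axes are the flange's). Camera axes: x right, y down, z forward; pixel columns grow to the right and rows downward; lengths in m; the calibration is good to about 2 mm. A picture is of the moment at which its call begins: read the wrist's pose just before it. There is no depth.
- env.hand_in(): hands the job in; it is judged then, once.
Trained networks look in the newest picture that a camera, given by its name, has taken for a name from the list of things; names that differ only in an ending like _2 or _b are one class to them, and where a whole thing is asked for, a point or a joint stands for the part that bears it (a point fixed in the world has none). Each returns a list of dicts, best first, with "p" (0 to 1); they miss things now and then, are a little off and sometimes report something else, mostly with a low value. They report only what shows in the picture. A call takes as long as a camera call. They do not tell look-alikes from the thing itself.
- env.recognise(camera, name): "xyz" ([x, y, z] in m, in world coordinates, good to about 4 mm: the middle of the surface that is visible of it).
The state is a dict: "clock": time; "joint_positions": joint angles; "joint_velocities": joint speeds; "tau": joint torques, N m; "position": TCP position; "orientation": TCP orientation; "force": force on the tool from outside, world axes, zero at the start; "ft_torque": the same for the moment, N m; "opening": opening from 0.0 (shut) to 1.0 (fully open); "grasp_force": force on a finger pad.
Only numpy, scipy, OpenCV 4.12 (cv2) and the standard library are available. Lean on these libraries where they do the work, as an engineer would, in place of code of your own. Each camera call takes 0.05 s, during which the arm holds its last target. There are 200 camera calls.

## Working session

There is one attempt and no reset: what is moved stays moved. The work goes in short steps, Python scripts to look and compute and a tool call to move; the robot and the scene stay as the last step left them, time stands still between calls to the robot, and variables do not carry over. Pictures are saved under pics/ and viewed, at most 10 in all, crops included, and the job is handed in when it is done.

Besides the shell and the picture viewer there is one more tool, called after ">>>" by a JSON object that holds its "api" and its "payload", one argument or row to a line. arm_command: Moves the arm, as the interface text tells. Its arguments: {"type":"object","properties":{"targets":{"type":"array","items":{"type":"array","items":{"type":"number"}}},"squeeze":{"type":"number"}},"required":["targets"]}

```bash
mkdir -p pics; ls
cat > h.py <<'E'
import numpy as np,cv2
from cell import env
from scipy.spatial.transform import Rotation as R
def cam(n):
    o=env.get_obs(); c=env.read_camera(n)
    if 'hand_eye' in c:
        T=np.eye(4);T[:3,:3]=R.from_rotvec(o['orientation']).as_matrix();T[:3,3]=o['position']
        c['c2w']=T@np.array(c['hand_eye'])
    else: c['c2w']=np.linalg.inv(np.array(c['world_to_cam']))
    return c
def ray(c,u,v,z):
    p=cv2.undistortPoints(np.array([[[u,v]]],float),np.array(c['camera_matrix']),np.array(c['dist_coeffs']))[0,0]
    d=c['c2w'][:3,:3]@np.array([p[0],p[1],1]);o=c['c2w'][:3,3]
    return o+d*(z-o[2])/d[2]
def proj(c,P):
    w=np.linalg.inv(c['c2w']);
    return cv2.projectPoints(np.array(P,float).reshape(-1,3),cv2.Rodrigues(w[:3,:3])[0],w[:3,3],np.array(c['camera_matrix']),np.array(c['dist_coeffs']))[0][:,0]
def save(im,f): cv2.imwrite('pics/'+f,im[:,:,::-1])
E
python3 - <<'E'
from h import *
np.set_printoptions(precision=3,suppress=True)
c=cam('top');save(c['image'],'top0.png');print(c['c2w'])
for n in ['tin','lever_pad','tray','tray_grip','tray_lug','cork_mat','cap_a','mug','film_c','marker','cam_battery0']:
    r=env.recognise('top',n);print(n,[(np.round(d['xyz'],3),round(d['p'],2)) for d in r])
c=cam('scene');save(c['image'],'scene0.png')
for n in ['lever_pad','tray_grip','tray_lug','cork_mat','cap_a','mug']:
    r=env.recognise('scene',n);print(n,[(np.round(d['xyz'],3),round(d['p'],2)) for d in r])
print(env.get_obs())
E
```

```text
pics
[[-0.024 -0.996  0.08   0.392]
 [-1.     0.026  0.016 -0.042]
 [-0.018 -0.08  -0.997  1.202]
 [ 0.     0.     0.     1.   ]]
tin [(array([0.475, 0.03 , 0.047]), 0.87)]
lever_pad [(array([0.456, 0.017, 0.052]), 0.74)]
tray [(array([0.556, 0.118, 0.055]), 0.72)]
tray_grip [(array([0.56 , 0.118, 0.057]), 0.96)]
tray_lug [(array([0.562, 0.119, 0.057]), 0.84), (array([0.454, 0.018, 0.047]), 0.34)]
cork_mat [(array([ 0.524, -0.2  ,  0.005]), 0.67)]
cap_a [(array([ 0.352, -0.294,  0.018]), 0.94), (array([ 0.326, -0.134,  0.017]), 0.9), (array([0.363, 0.066, 0.014]), 0.72)]
mug [(array([0.404, 0.264, 0.045]), 0.83), (array([0.317, 0.219, 0.016]), 0.66)]
film_c [(array([0.561, 0.12 , 0.056]), 0.2)]
marker [(array([ 0.667, -0.03 ,  0.01 ]), 0.59)]
cam_battery0 [(array([0.315, 0.218, 0.018]), 0.7), (array([0.33 , 0.17 , 0.015]), 0.53)]
lever_pad [(array([0.454, 0.009, 0.048]), 0.52)]
tray_grip [(array([0.549, 0.108, 0.054]), 0.73)]
tray_lug [(array([0.55 , 0.113, 0.054]), 0.77)]
cork_mat [(array([ 0.512, -0.202,  0.003]), 0.76)]
cap_a [(array([0.357, 0.063, 0.013]), 0.88), (array([ 0.515, -0.2  ,  0.004]), 0.63), (array([ 0.345, -0.306,  0.017]), 0.59), (array([ 0.318, -0.142,  0.015]), 0.58), (array([0.452, 0.006, 0.051]), 0.3)]
mug [(array([0.395, 0.231, 0.065]), 0.96)]
{'clock': 0.95, 'joint_positions': array([-1.365,  0.426,  0.074,  1.606, -0.034,  1.111, -0.067]), 'joint_velocities': array([-0.   ,  0.002,  0.001,  0.001, -0.   , -0.001,  0.001]), 'tau': array([ -0.   , -93.55 ,   3.663, -45.453,  -0.049,   0.013,   0.   ]), 'position': array([0.235, 0.633, 0.205]), 'orientation': array([-0.556, -3.092,  0.   ]), 'force': array([0.3  , 0.413, 0.201]), 'ft_torque': array([-0.039,  0.004, -0.004]), 'grasp_force': 0.0, 'opening': 1.002123731434313}
```

View pics/top0.png

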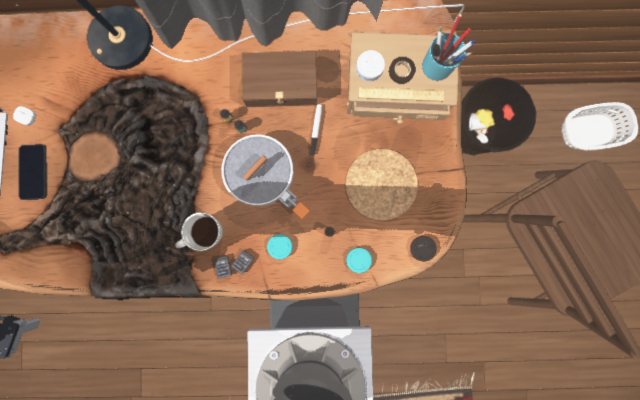

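View pics/scene0.png

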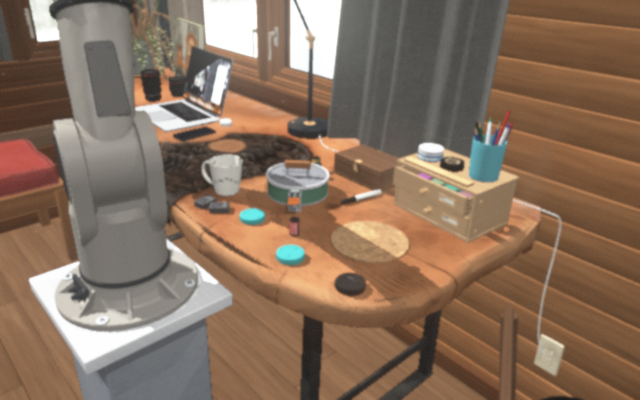

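Top view:
- Tray and tin are at (257,169), with the handle at (256,167), lug at (289,199) and orange pad at (300,211).
- The cork mat is at (381,184).
- Candidates for cap_a are the black disc at (424,248), turquoise discs at (279,246) and (359,260), and a black tape ring on the organiser at (403,69). I choose (424,248).
- The film cassette is at (329,231).

```bash
cat >> h.py <<'E'
def plan(x,y,z,yaw_y=None):
    "tool-frame shift and roll to TCP x,y,z with tool y axis along world angle yaw_y (deg, mod 180)"
    o=env.get_obs();M=R.from_rotvec(o['orientation']).as_matrix()
    d=M.T@(np.array([x,y,z])-o['position']);r=0
    if yaw_y is not None:
        cur=np.degrees(np.arctan2(M[1,1],M[0,1]));r=(cur-yaw_y+90)%180-90
    print('shift',np.round(d,4),'roll',round(np.radians(r),3),'j7',o['joint_positions'][6])
E
python3 - <<'E'
from h import *
np.set_printoptions(precision=4,suppress=True)
c=cam('top');im=c['image']
for n,u,v,z in [('tray',257.5,169.5,.059),('handle',256.5,167.5,.098),('pad',300.5,211.5,.05),('lug',289,199,.055),('mat',381.5,184.5,.004),('cap',424,248,.017),('film',329,231,.048),('orgfront',400,115,.05)]: print(n,ray(c,u,v,z))
hsv=cv2.cvtColor(im,cv2.COLOR_RGB2HSV)
def blob(mask,box):
    m=np.zeros_like(mask);x0,y0,x1,y1=box;m[y0:y1,x0:x1]=mask[y0:y1,x0:x1]
    n,l,s,ce=cv2.connectedComponentsWithStats(m);i=1+np.argmax(s[1:,4]);
    cn=max(cv2.findContours((l==i).astype(np.uint8),0,1)[0],key=len)
    return ce[i],s[i],cv2.minAreaRect(cn),cv2.minEnclosingCircle(cn)
H,S,V=cv2.split(hsv)
print('gray',blob(((S<70)&(V>70)).astype(np.uint8),(210,125,305,215)))
print('hand',blob(((S>110)).astype(np.uint8),(238,150,275,185)))
print('pad',blob(((S>190)&(V>150)).astype(np.uint8),(290,200,312,222)))
print('cap',blob(((V<75)).astype(np.uint8),(405,232,443,265)))
crop=cv2.resize(im[120:280,200:450],None,fx=3.2,fy=3.2,interpolation=cv2.INTER_CUBIC);save(crop,'crop0.png')
plan(0.449,0.010,0.13,None)
E
```

```text
tray [0.5592 0.1187 0.059 ]
handle [0.5584 0.1156 0.098 ]
pad [0.4509 0.0129 0.05  ]
lug [0.4828 0.0409 0.055 ]
mat [ 0.5188 -0.199   0.004 ]
cap [ 0.3509 -0.3003  0.017 ]
film [ 0.4002 -0.0575  0.048 ]
orgfront [ 0.6912 -0.2467  0.05  ]
gray (array([258.7874, 171.232 ]), array([ 221,  134,   76,   74, 4120], dtype=int32), ((258.5, 170.5), (73.0, 75.0), 90.0), ((262.5, 175.5), 43.98305130004883))
hand (array([254.75  , 167.2969]), array([244, 157,  22,  22, 128], dtype=int32), ((254.75003051757812, 167.25001525878906), (4.242640495300293, 27.577163696289062), 45.0), ((254.73077392578125, 167.26922607421875), 13.833955764770508))Traceback (most recent call last):
  File "<stdin>", line 14, in <module>
  File "<stdin>", line 8, in blob
    return _wrapfunc(a, 'argmax', axis=axis, out=out, **kwds)
    return bound(*args, **kwds)
ValueError: attempt to get argmax of an empty sequence
```

Run:
```python
from h import *
c=cam('top');crop=cv2.resize(c['image'][120:280,200:450],None,fx=3.2,fy=3.2,interpolation=cv2.INTER_CUBIC);save(crop,'crop0.png')
plan(0.451,0.013,0.25,134.5);plan(0.451,0.013,0.13,134.5)
```

```text
shift [-0.4183 -0.5056 -0.0445] roll -1.133 j7 -0.06710830050496248
shift [-0.4183 -0.5056  0.0755] roll -1.133 j7 -0.06710830050496248
```

View pics/crop0.png

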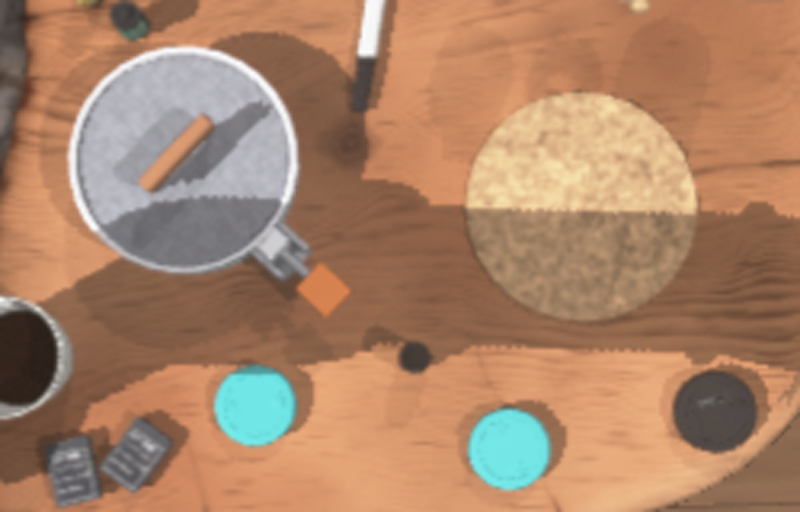

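The crop confirms it: the black cap is at (715,411) in the crop, clearly not turquoise. The orange pad is at (324,290), the handle at (176,153) and the mat at (582,206).

>>> {"api": "arm_command", "payload": {
  "targets": [
    [0, -0.418, -0.506, -0.045, -1.133],
    [0, -0.418, -0.506, -0.045, -1.133],
    [0, -0.418, -0.506, -0.045, -1.133],
    [0, -0.418, -0.506, -0.045, -1.133],
    [0, -0.418, -0.506, -0.045, -1.133],
    [0, -0.418, -0.506, -0.045, -1.133],
    [0, -0.418, -0.506, -0.045, -1.133],
    [0, -0.418, -0.506, -0.045, -1.133],
    [0, -0.418, -0.506, -0.045, -1.133],
    [0, -0.418, -0.506, -0.045, -1.133],
    [0, -0.418, -0.506, -0.045, -1.133],
    [0, -0.418, -0.506, -0.045, -1.133]
  ]
}}

```text
clock: 2.25
position: [0.4273, 0.0791, 0.2461]
orientation: [-1.19, 2.906, 0.001]
force: [0.3, 1.5, -0.0]
opening: 0.018
grasp_force: 0.0
```

```bash
python3 -c "
from h import *
plan(0.451,0.013,0.15,134.5);print(env.get_obs()['position'])"
```

```text
shift [ 0.0296 -0.0637  0.096 ] roll 0.001 j7 2.0064652814140937
[0.42732918 0.0791172  0.24607682]
```

>>> {"api": "arm_command", "payload": {
  "targets": [
    [0, 0.03, -0.064, 0.076, 0],
    [0, 0.03, -0.064, 0.076, 0],
    [0, 0.03, -0.064, 0.076, 0],
    [0, 0.03, -0.064, 0.076, 0]
  ]
}}

```text
clock: 2.65
position: [0.4502, 0.0138, 0.1691]
orientation: [1.187, -2.907, 0.0]
force: [-0.6, 0.6, 0.6]
opening: 0.008
grasp_force: 0.0
```

Run:
```python
from h import *
o=env.get_obs();c=cam('wrist');print(o['position'],c['c2w'][:3,3])
save(c['image'],'w1.png')
print(proj(c,[[.451,.013,.05],[.559,.119,.059],[.5584,.1165,.098],o['position']]))
for n in ['lever_pad','tray_grip']:
    print(n,[(np.round(d['xyz'],3),round(d['p'],2)) for d in env.recognise('wrist',n)])
plan(0.451,0.013,0.06,134.5)
```

```text
[0.45016637 0.01381232 0.16906676] [ 0.3995444  -0.03802669  0.34814573]
[[319.13815292 195.54767011]
 [319.24208074 354.32060557]
 [317.68184512 383.13310697]
 [321.62427713 248.09552295]]
lever_pad [(array([0.456, 0.016, 0.049]), 0.73)]
tray_grip [(array([0.54 , 0.101, 0.063]), 0.71), (array([0.473, 0.03 , 0.045]), 0.29)]
shift [ 0.002  -0.0018  0.1105] roll 0.002 j7 2.226779724422681
```

View pics/w1.png

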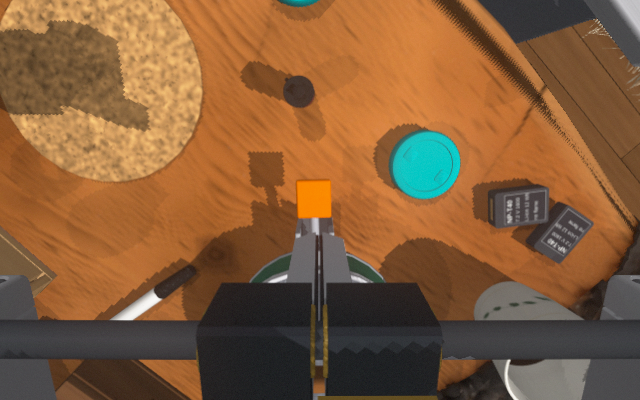

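The orange pad is at (314,199), about 5 mm to the left of where I predicted, so I shift slightly and press.

>>> {"api": "arm_command", "payload": {
  "targets": [
    [0, 0.001, -0.004, 0.04, 0],
    [0, 0.001, -0.004, 0.08, 0],
    [0, 0.001, -0.004, 0.105, 0],
    [0, 0.001, -0.004, 0.112, 0],
    [0, 0.001, -0.004, 0.115, 0],
    [0, 0.001, -0.004, 0.118, 0],
    [0, 0.001, -0.004, 0.121, 0],
    [0, 0.001, -0.004, 0.124, 0],
    [0, 0.001, -0.004, 0.127, 0],
    [0, 0.001, -0.004, 0.13, 0],
    [0, 0.001, -0.004, 0.13, 0]
  ]
}}

```text
clock: 3.9
position: [0.4529, 0.0108, 0.0398]
orientation: [-1.19, 2.907, -0.0]
force: [-0.3, -0.9, 2.6]
opening: 0.005
grasp_force: 1.5
```

>>> {"api": "arm_command", "payload": {
  "targets": [
    [0, 0, 0, 0.002, 0],
    [0, 0, 0, 0.004, 0],
    [0, 0, 0, 0.006, 0],
    [0, 0, 0, 0.007, 0],
    [0, 0, 0, 0.007, 0]
  ]
}}

```text
clock: 4.4
position: [0.4533, 0.0111, 0.033]
orientation: [-1.19, 2.906, -0.0]
force: [0.8, -0.1, 3.8]
opening: 0.003
grasp_force: 1.7
```

Run:
```python
from h import *
c=cam('wrist');save(c['image'][100:340,160:480],'w2.png');o=env.get_obs();print(o['position'],o['force'])
```

```text
[0.453216   0.01110344 0.03295634] [ 0.7863658  -0.0882878   4.11974442]
```

View pics/w2.png

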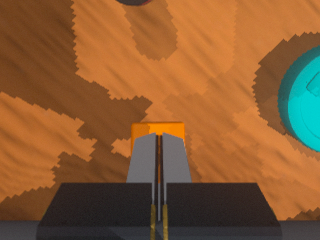

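The fingers are on the pad (crop ~(158,135)), with a force of about 4 N. I press a little further, towards the stop.

>>> {"api": "arm_command", "payload": {
  "targets": [
    [0, 0, 0, 0.001, 0],
    [0, 0, 0, 0.002, 0],
    [0, 0, 0, 0.003, 0],
    [0, 0, 0, 0.003, 0]
  ]
}}

```text
clock: 4.85
position: [0.4532, 0.0111, 0.0299]
orientation: [-1.19, 2.906, -0.0]
force: [0.6, -0.8, 3.7]
opening: 0.007
grasp_force: 1.2
```

>>> {"api": "arm_command", "payload": {
  "targets": [
    [0, 0, 0, -0.05, 0],
    [0, 0, 0, -0.1, 0],
    [0, 0, 0, -0.14, 0],
    [20, 0, 0, -0.15, 0.1],
    [20, 0, 0, -0.15, 0.1]
  ]
}}

```text
clock: 5.35
position: [0.4535, 0.0113, 0.1812]
orientation: [-1.04, 2.961, 0.001]
force: [-0.4, -0.1, -0.0]
opening: 0.141
grasp_force: 0.0
```

Run:
```python
from h import *
np.set_printoptions(precision=4,suppress=True)
o=env.get_obs();print(o['joint_positions'],o['position'])
c=cam('top');save(cv2.resize(c['image'][120:230,200:330],None,fx=4,fy=4),'t2.png')
c=cam('scene');
p=proj(c,[.5,.06,.06])[0].astype(int);x,y=p
save(cv2.resize(c['image'][y-40:y+50,x-70:x+70],None,fx=5,fy=5,interpolation=cv2.INTER_CUBIC),'s2.png')
plan(.558,.117,.18,44.5)
```

```text
[-0.5961  0.0783  0.4578  2.1327 -0.0444  0.9357  2.1329] [0.4535 0.0113 0.1812]
shift [-0.1489  0.0159 -0.0011] roll 1.474 j7 2.13818474189042
```

View pics/s2.png

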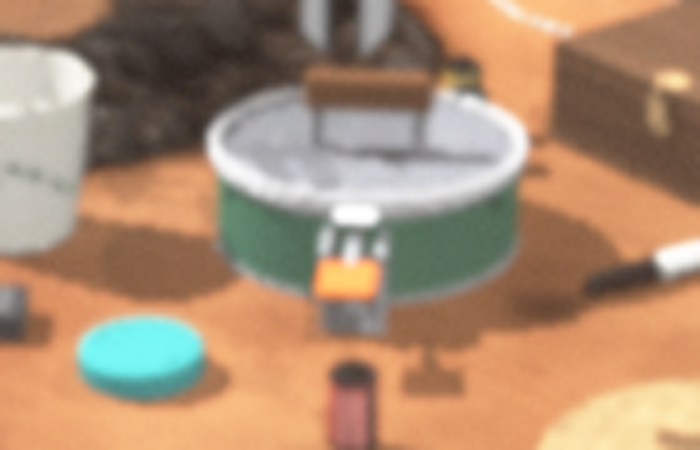

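The lug now stands clear above the lever at crop (355,213), so the tray has been pried. Next I go above the handle.

>>> {"api": "arm_command", "payload": {
  "targets": [
    [80, -0.149, 0.016, -0.001, 1.474],
    [80, -0.149, 0.016, -0.001, 1.474],
    [80, -0.149, 0.016, -0.001, 1.474],
    [80, -0.149, 0.016, -0.001, 1.474],
    [80, -0.149, 0.016, -0.001, 1.474],
    [80, -0.149, 0.016, -0.001, 1.474],
    [80, -0.149, 0.016, -0.001, 1.474],
    [80, -0.149, 0.016, -0.001, 1.474],
    [80, -0.149, 0.016, -0.001, 1.474],
    [80, -0.149, 0.016, -0.001, 1.474],
    [80, -0.149, 0.016, -0.001, 1.474],
    [80, -0.149, 0.016, -0.001, 1.474]
  ]
}}

```text
clock: 6.65
position: [0.5582, 0.1166, 0.1793]
orientation: [-1.211, -2.898, 0.003]
force: [-0.2, -0.0, -0.5]
opening: 0.795
grasp_force: 0.0
```

Run:
```python
from h import *
np.set_printoptions(precision=4,suppress=True)
o=env.get_obs();c=cam('wrist');save(c['image'],'w3.png');print(o['position'],o['joint_positions'])
print(proj(c,[[.558,.117,.098],[.558+.026,.117-.026,.098],[.558-.026,.117+.026,.098]]))
im=c['image'];h=cv2.cvtColor(im,cv2.COLOR_RGB2HSV)
plan(.558,.117,.068,44.5)
```

```text
[0.5582 0.1166 0.1793] [-0.8557  0.3326  0.6664  1.8999 -0.2423  0.9922  0.6974]
[[318.4706 205.1677]
 [318.7729 250.6662]
 [318.1467 156.4163]]
shift [0.0005 0.0002 0.1117] roll 0.002 j7 0.696934265526208
```

View pics/w3.png

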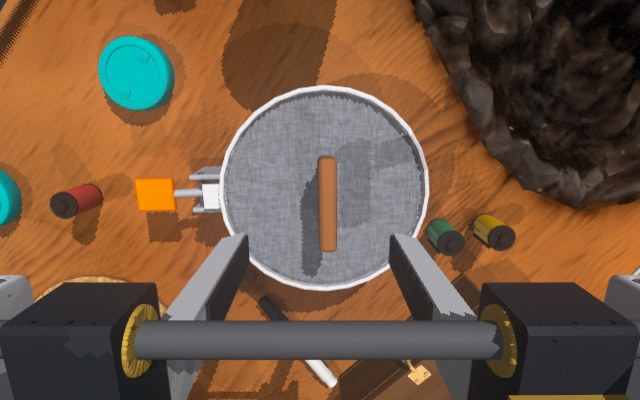

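The bar is centred at (327,203), running vertically in the picture, about 7 mm to the right of my estimate.

Run:
```python
from h import *
np.set_printoptions(precision=4,suppress=True)
c=cam('wrist')
b=ray(c,327.5,203.5,.1015);print(b,ray(c,325,189,.062))
h=cv2.cvtColor(c['image'],cv2.COLOR_RGB2HSV)
m=((h[:,:,1]>110)&(h[:,:,2]>90)).astype(np.uint8)[140:265,300:350];u=np.argwhere(m);print(u.mean(0)[::-1]+[300,140],len(u),cv2.minAreaRect(u.astype(np.float32)))
plan(b[0],b[1],.072,44.5)
```

```text
[0.5615 0.1233 0.1015] [0.5591 0.1239 0.062 ]
[326.8167 202.7302] 1642 ((63.0, 27.0), (18.0, 94.0), 90.0)
shift [0.0027 0.0069 0.1079] roll 0.001 j7 0.696054585801851
```

>>> {"api": "arm_command", "payload": {
  "targets": [
    [60, 0.002, 0.0065, 0.04, 0],
    [60, 0.002, 0.0065, 0.08, 0],
    [60, 0.002, 0.0065, 0.1, 0],
    [60, 0.002, 0.0065, 0.108, 0],
    [60, 0.002, 0.0065, 0.108, 0],
    [30, 0.002, 0.0065, 0.108, 0],
    [5, 0.002, 0.0065, 0.108, 0],
    [5, 0.002, 0.0065, 0.108, 0],
    [5, 0.002, 0.0065, 0.108, 0],
    [5, 0.002, 0.0065, 0.108, 0]
  ],
  "squeeze": 35
}}

```text
clock: 7.75
position: [0.5621, 0.1229, 0.0729]
orientation: [1.218, 2.895, 0.001]
force: [-0.3, -0.5, -0.7]
opening: 0.211
grasp_force: 0.0
```

>>> {"api": "arm_command", "payload": {
  "targets": [
    [0, 0, 0, 0, 0],
    [0, 0, 0, 0, 0],
    [0, 0, 0, 0, 0],
    [0, 0, 0, 0, 0]
  ]
}}

```text
clock: 8.15
position: [0.5621, 0.1228, 0.0727]
orientation: [1.218, 2.896, 0.0]
force: [-1.4, 1.1, 6.0]
opening: 0.149
grasp_force: 35.0
```

>>> {"api": "arm_command", "payload": {
  "targets": [
    [0, 0, 0, -0.004, 0],
    [0, 0, 0, -0.008, 0],
    [0, 0, 0, -0.012, 0],
    [0, 0, 0, -0.018, 0],
    [0, 0, 0, -0.026, 0],
    [0, 0, 0, -0.04, 0],
    [0, 0, 0, -0.06, 0],
    [0, 0, 0, -0.08, 0],
    [0, 0, 0, -0.1, 0],
    [0, 0, 0, -0.1, 0],
    [0, 0, 0, -0.1, 0]
  ],
  "squeeze": 40
}}

```text
clock: 9.25
position: [0.562, 0.1229, 0.1729]
orientation: [1.218, 2.895, 0.002]
force: [-0.4, 0.7, -4.1]
opening: 0.149
grasp_force: 39.9
```

Run:
```python
from h import *
np.set_printoptions(precision=4,suppress=True)
o=env.get_obs();print(o['position'],o['force'],o['ft_torque'])
c=cam('scene');save(c['image'][100:300,180:460],'s4.png')
c2=cam('top')
a=c['image'][100:300,180:460];b=c2['image'][110:310,200:450]
save(cv2.resize(np.hstack([a,b]),None,fx=1.5,fy=1.5,interpolation=cv2.INTER_CUBIC),'s4.png')
plan(.5188,-.199,.17)
```

```text
[0.562  0.1229 0.1729] [-0.4482  0.7462 -4.0765] [-0.0457  0.0415 -0.0033]
shift [-0.2002 -0.2554  0.002 ] roll 0.0 j7 0.6960965160976815
```

View pics/s4.png

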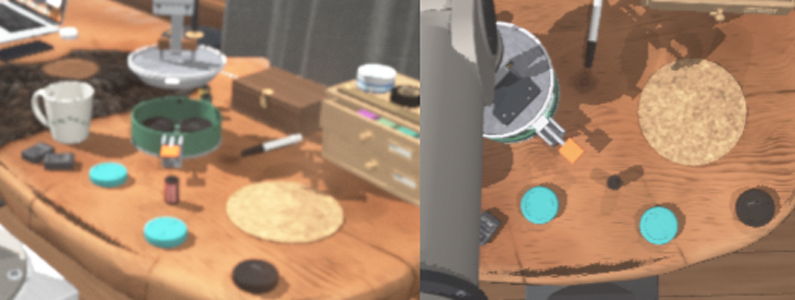

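The tray is out and level in the scene view (left, at (178,65)). Both caps are visible in the tin at (170,125), with the gap on the lever side. I carry it to the mat.

>>> {"api": "arm_command", "payload": {
  "targets": [
    [0, -0.035, -0.045, 0, 0],
    [0, -0.06, -0.077, 0, 0],
    [0, -0.085, -0.108, 0, 0],
    [0, -0.11, -0.14, 0, 0],
    [0, -0.135, -0.172, 0, 0],
    [0, -0.16, -0.204, 0, 0],
    [0, -0.18, -0.23, 0, 0],
    [0, -0.192, -0.245, 0, 0],
    [0, -0.198, -0.253, 0, 0],
    [0, -0.198, -0.253, 0, 0],
    [0, -0.198, -0.253, 0, 0]
  ]
}}

```text
clock: 10.45
position: [0.5195, -0.1947, 0.1721]
orientation: [-1.218, -2.895, 0.0]
force: [-0.2, 0.4, -3.0]
opening: 0.146
grasp_force: 40.0
```

Run:
```python
from h import *
np.set_printoptions(precision=4,suppress=True)
o=env.get_obs();print(o['position'],o['force'],o['ft_torque'],o['grasp_force'],o['joint_positions'])
c=cam('wrist');save(c['image'],'w5.png')
t=np.linspace(0,2*np.pi,9)[:-1]
for m in ([.5188,-.199],[.522,-.196]): print(proj(c,[[m[0]+.095*np.cos(a),m[1]+.095*np.sin(a),.004] for a in t]).round(0).tolist())
```

```text
[ 0.5195 -0.1947  0.1721] [-0.249   0.3972 -2.9639] [-0.0404  0.0224  0.0258] 39.99912679195404 [-0.3705  0.3309  0.7569  1.9444 -0.2737  0.9711  1.2905]
[[380.0, 248.0], [411.0, 184.0], [385.0, 115.0], [313.0, 84.0], [243.0, 116.0], [219.0, 186.0], [251.0, 249.0], [316.0, 273.0]]
[[385.0, 248.0], [415.0, 184.0], [390.0, 115.0], [318.0, 85.0], [247.0, 116.0], [223.0, 186.0], [255.0, 249.0], [320.0, 273.0]]
```

View pics/w5.png

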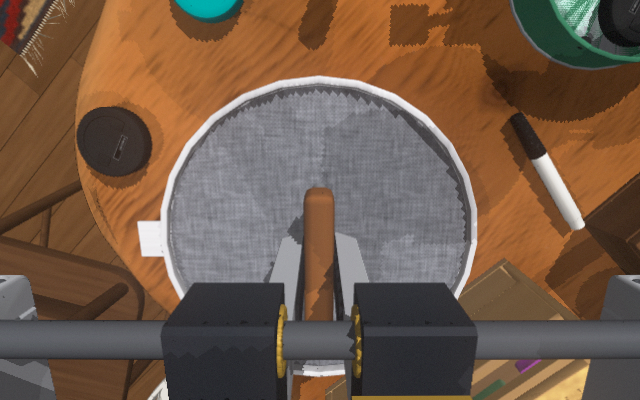

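The mat is hidden below the tray; the lug is at (150,238) and the black cap at (113,140). I use the cap to cross-check the top camera against the wrist camera.

Run:
```python
from h import *
np.set_printoptions(precision=4,suppress=True)
c=cam('wrist');t=cam('top')
print('cap wrist',ray(c,115,141,.015),'top',ray(t,423.5,248.3,.016))
print('tray rim top proj', proj(t,[.5195,-.1947,.162]))
h=cv2.cvtColor(t['image'],cv2.COLOR_RGB2HSV)
```

```text
cap wrist [ 0.3552 -0.2971  0.015 ] top [ 0.3501 -0.2993  0.016 ]
tray rim top proj [[388.4055 176.7253]]
```

>>> {"api": "arm_command", "payload": {
  "targets": [
    [0, 0, 0, 0.03, 0],
    [0, 0, 0, 0.06, 0],
    [0, 0, 0, 0.09, 0],
    [0, 0, 0, 0.11, 0],
    [0, 0, 0, 0.117, 0],
    [0, 0, 0, 0.117, 0]
  ]
}}

```text
clock: 11.2
position: [0.5193, -0.1952, 0.0551]
orientation: [-1.217, -2.895, 0.001]
force: [0.4, -0.1, -3.1]
opening: 0.15
grasp_force: 40.0
```

>>> {"api": "arm_command", "payload": {
  "targets": [
    [0, -0.003, 0.001, 0.003, 0],
    [0, -0.003, 0.001, 0.005, 0],
    [0, -0.003, 0.001, 0.007, 0],
    [0, -0.003, 0.001, 0.008, 0],
    [0, -0.003, 0.001, 0.009, 0],
    [0, -0.003, 0.001, 0.009, 0]
  ]
}}

```text
clock: 11.8
position: [0.5222, -0.1972, 0.0465]
orientation: [-1.219, -2.895, 0.0]
force: [-0.5, -0.7, -3.0]
opening: 0.146
grasp_force: 40.0
```

>>> {"api": "arm_command", "payload": {
  "targets": [
    [0, 0, 0, 0.001, 0],
    [0, 0, 0, 0.001, 0],
    [0, 0, 0, 0.002, 0],
    [0, 0, 0, 0.002, 0]
  ]
}}

```text
clock: 12.2
position: [0.5224, -0.1973, 0.0455]
orientation: [1.219, 2.895, 0.001]
force: [-5.9, 2.1, 19.3]
opening: 0.148
grasp_force: 40.0
```

>>> {"api": "arm_command", "payload": {
  "targets": [
    [0, 0, 0, -0.001, 0],
    [0, 0, 0, -0.001, 0],
    [20, 0, 0, -0.001, 0],
    [40, 0, 0, -0.001, 0],
    [40, 0, 0, -0.001, 0],
    [40, 0, 0, -0.03, 0],
    [40, 0, 0, -0.08, 0],
    [40, 0, 0, -0.13, 0],
    [40, 0, 0, -0.16, 0],
    [40, 0, 0, -0.16, 0]
  ]
}}

```text
clock: 13.2
position: [0.5242, -0.1979, 0.2086]
orientation: [1.217, 2.89, 0.003]
force: [-0.2, 0.1, -1.5]
opening: 0.396
grasp_force: 0.0
```

Run:
```python
from h import *
np.set_printoptions(precision=4,suppress=True)
o=env.get_obs();print(o['position'],o['force'])
c=cam('wrist');save(c['image'],'w6.png')
# predicted tray-rim/mat circles for visual check
im=c['image'].copy()
cen=np.array([.5222,-.1973]);t=np.linspace(0,2*np.pi,60)
for r,z,col in [(.095,.004,(255,0,0)),(.09,.035,(0,0,255))]:
    for p in proj(c,[[cen[0]+r*np.cos(a),cen[1]+r*np.sin(a),z] for a in t]): cv2.circle(im,tuple(int(v) for v in p),1,col,-1)
save(im,'w6.png')
plan(.3545,-.298,.17,90)
```

```text
[ 0.5242 -0.1979  0.2086] [-0.2138  0.0954 -1.4791]
shift [ 0.0461 -0.1912  0.0358] roll -0.796 j7 1.268054695694146
```

View pics/w6.png

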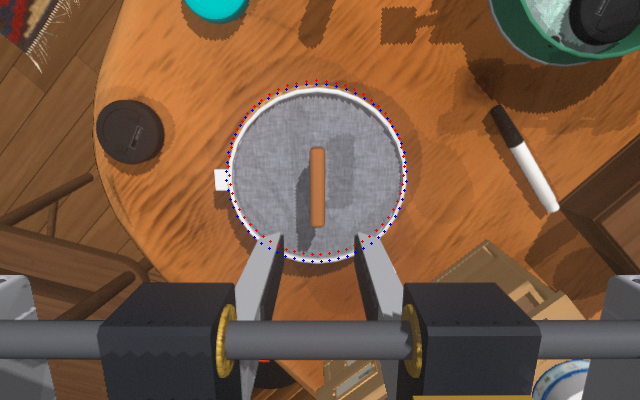

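Run:
```python
from h import *
np.set_printoptions(precision=4,suppress=True)
o=env.get_obs();c=cam('wrist')
h=cv2.cvtColor(c['image'],cv2.COLOR_RGB2HSV);m=(h[:,:,2]<80).astype(np.uint8);m[:80]=0;m[185:]=0;m[:,200:]=0;m[:,:80]=0
n,l,s,ce=cv2.connectedComponentsWithStats(m);i=1+np.argmax(s[1:,4]);print(s[i],ce[i])
b=ray(c,131,131.5,.013);print(b)
for p in [(97,131),(165,133),(131,99),(131,165)]: print(ray(c,*p,.010))
plan(b[0],b[1],.12,134.5)
```

```text
[  96  102   68   64 3402] [129.3889 132.9115]
[ 0.3534 -0.2969  0.013 ]
[ 0.3269 -0.3223  0.01  ]
[ 0.3786 -0.2748  0.01  ]
[ 0.3329 -0.2721  0.01  ]
[ 0.3735 -0.3263  0.01  ]
shift [ 0.0469 -0.1909  0.0847] roll 1.569 j7 1.2684442552087847
```

The black cap is at (131,131), and the tray sits flat with its handle at (317,187). I go above the cap with jaws across 135°.

>>> {"api": "arm_command", "payload": {
  "targets": [
    [100, 0.047, -0.191, 0.04, 1.57],
    [100, 0.047, -0.191, 0.04, 1.57],
    [100, 0.047, -0.191, 0.04, 1.57],
    [100, 0.047, -0.191, 0.04, 1.57],
    [100, 0.047, -0.191, 0.085, 1.57],
    [100, 0.047, -0.191, 0.085, 1.57],
    [100, 0.047, -0.191, 0.085, 1.57],
    [100, 0.047, -0.191, 0.085, 1.57],
    [100, 0.047, -0.191, 0.085, 1.57],
    [100, 0.047, -0.191, 0.085, 1.57],
    [100, 0.047, -0.191, 0.085, 1.57],
    [100, 0.047, -0.191, 0.085, 1.57]
  ]
}}

```text
clock: 14.5
position: [0.352, -0.2969, 0.1186]
orientation: [-2.909, -1.184, 0.004]
force: [-0.2, -0.2, -0.2]
opening: 0.999
grasp_force: 0.0
```

Run:
```python
from h import *
np.set_printoptions(precision=4,suppress=True)
o=env.get_obs();c=cam('wrist');print(o['position'],o['joint_positions'])
h=cv2.cvtColor(c['image'],cv2.COLOR_RGB2HSV)
u0=proj(c,[.353,-.298,.017])[0];print('pred',u0)
m=(h[:,:,2]<80).astype(np.uint8);x,y=u0.astype(int)
m[:max(0,y-75)]=0;m[y+65:]=0;m[:,:x-85]=0;m[:,x+85:]=0
n,l,s,ce=cv2.connectedComponentsWithStats(m);
for i in np.argsort(-s[1:,4])[:2]+1: print(s[i],ce[i],ray(c,*ce[i],.015))
r=env.recognise('wrist','cap_a');print([(np.round(d['xyz'],4),round(d['p'],2)) for d in r])
# tray vs mat in top view
t=cam('top');g=t['image'];S=cv2.cvtColor(g,cv2.COLOR_RGB2HSV)
mm=((S[:,:,1]<60)&(S[:,:,2]>60)).astype(np.uint8);mm[:140]=0;mm[228:]=0;mm[:,:335]=0;mm[:,430:]=0
n,l,s,ce=cv2.connectedComponentsWithStats(mm);i=1+np.argmax(s[1:,4]);cn=max(cv2.findContours((l==i).astype(np.uint8),0,1)[0],key=len)
e=cv2.minEnclosingCircle(cn);print('tray',s[i],e,'->',ray(t,*e[0],.035),'mat',ray(t,381.8,184.4,.004),'exp rad px',abs(proj(t,[.52,-.2,.035])-proj(t,[.52,-.11,.035])))
plan(.353,-.298,.12,134.5)
```

```text
[ 0.352  -0.2969  0.1186] [-0.4153  0.4052  1.2077  2.1999 -0.5053  0.8586  0.3134]
pred [318.7724 201.3794]
[ 283  163   78   78 4688] [321.5442 201.9625] [ 0.3538 -0.3003  0.015 ]
[(array([ 0.3522, -0.2963,  0.0142]), 0.77), (array([ 0.3291, -0.1351,  0.0156]), 0.63)]
tray [ 347  147   71   71 3850] ((384.4664611816406, 183.618896484375), 38.297203063964844) -> [ 0.5176 -0.2026  0.035 ] mat [ 0.519  -0.1998  0.004 ] exp rad px [[35.2119  0.913 ]]
shift [-0.0003  0.0012 -0.0009] roll 0.0 j7 0.31591593053417993
```

>>> {"api": "arm_command", "payload": {
  "targets": [
    [100, 0, 0.002, 0.04, 0],
    [100, 0, 0.002, 0.08, 0],
    [100, 0, 0.002, 0.105, 0],
    [100, 0, 0.002, 0.114, 0],
    [100, 0, 0.002, 0.114, 0],
    [60, 0, 0.002, 0.114, 0],
    [60, 0, 0.002, 0.114, 0],
    [60, 0, 0.002, 0.114, 0],
    [60, 0, 0.002, 0.114, 0],
    [60, 0, 0.002, 0.114, 0],
    [60, 0, 0.002, 0.114, 0]
  ],
  "squeeze": 20
}}

```text
clock: 15.75
position: [0.3547, -0.2985, 0.006]
orientation: [2.908, 1.187, 0.001]
force: [-0.3, 2.5, 10.9]
opening: 0.686
grasp_force: 20.0
```

Run:
```python
from h import *
np.set_printoptions(precision=4,suppress=True)
t=cam('top');g=t['image']
old=cv2.imread('pics/top0.png')[:,:,::-1]
# mat & tray circle fit from outlines: gradient maximisation
def fit(im,u,v,r0,z,rr):
    G=cv2.GaussianBlur(im.astype(np.float32),(0,0),.8);best=[]
    gr=sum(np.hypot(cv2.Sobel(G[:,:,k],5,1,0),cv2.Sobel(G[:,:,k],5,0,1)) for k in range(3))
    gr=np.minimum(gr,np.percentile(gr,97))
    P=ray(t,u,v,z);a=np.radians(np.r_[0:360:3])
    for dx in np.arange(-.010,.0101,.001):
        for dy in np.arange(-.010,.0101,.001):
            q=proj(t,np.c_[P[0]+dx+rr*np.cos(a),P[1]+dy+rr*np.sin(a),a*0+z]).astype(np.float32)
            best.append((cv2.remap(gr,q[:,0],q[:,1],1).mean(),P[0]+dx,P[1]+dy))
    best.sort(reverse=True);return np.mean(best[:6],0)
print('mat',fit(old,381.8,184.4,0,.004,.095))
print('tin/tray0',fit(old,257.5,169.5,0,.059,.09))
print('tray',fit(g,382.5,182.5,0,.035,.09))
```

```text
mat [296.3602   0.5202  -0.1986]
tin/tray0 [458.6042   0.5593   0.1209]
tray [475.002    0.5211  -0.1957]
```

>>> {"api": "arm_command", "payload": {
  "targets": [
    [60, 0, 0, -0.03, 0],
    [60, 0, 0, -0.08, 0],
    [60, 0, 0, -0.13, 0],
    [60, 0, 0, -0.16, 0],
    [60, 0, 0, -0.17, 0],
    [60, 0, 0, -0.17, 0]
  ]
}}

```text
clock: 16.4
position: [0.3552, -0.2984, 0.1767]
orientation: [2.907, 1.188, 0.005]
force: [0.4, -0.6, -0.8]
opening: 0.685
grasp_force: 20.0
```

Run:
```python
from h import *
o=env.get_obs();print(o['position'],o['force'],o['grasp_force'],o['opening']);plan(.5296,.0907,.18,134.5)
```

```text
[ 0.35519987 -0.2984272   0.17669728] [ 0.44840069 -0.55160535 -0.77464726] 20.000115931034088 0.6849625835464506
shift [ 0.397  -0.1556 -0.0026] roll -0.001 j7 0.1813277280984275
```

>>> {"api": "arm_command", "payload": {
  "targets": [
    [60, 0.04, -0.015, -0.003, 0],
    [60, 0.08, -0.031, -0.003, 0],
    [60, 0.12, -0.047, -0.003, 0],
    [60, 0.16, -0.063, -0.003, 0],
    [60, 0.2, -0.078, -0.003, 0],
    [60, 0.24, -0.094, -0.003, 0],
    [60, 0.28, -0.11, -0.003, 0],
    [60, 0.32, -0.125, -0.003, 0],
    [60, 0.36, -0.141, -0.003, 0],
    [60, 0.385, -0.151, -0.003, 0],
    [60, 0.397, -0.156, -0.003, 0],
    [60, 0.397, -0.156, -0.003, 0]
  ]
}}

```text
clock: 17.6
position: [0.5288, 0.0909, 0.1779]
orientation: [2.907, 1.188, -0.002]
force: [0.0, -1.6, 0.2]
opening: 0.686
grasp_force: 20.0
```

Run:
```python
from h import *
np.set_printoptions(precision=4,suppress=True)
o=env.get_obs();print(o['position'],o['grasp_force'],o['opening'],o['joint_positions'])
for n in ['wrist','top','scene']:
    c=cam(n);save(c['image'],f'x_{n}.png')
    for q in ['cap_b','tin']: print(n,q,[(np.round(d['xyz'],3),round(d['p'],2)) for d in env.recognise(n,q)])
    print(n,proj(c,[[.561,.1215,.05],[.561,.1215,.021]]))
plan(.5296,.0907,.18,134.5)
```

```text
[0.5288 0.0909 0.1779] 19.99992460012436 0.686315875482559 [-1.1813  0.43    1.1502  1.9872 -0.4613  1.0205 -0.6082]
wrist cap_b [(array([0.382, 0.059, 0.02 ]), 0.95), (array([0.53 , 0.093, 0.184]), 0.74), (array([0.61 , 0.118, 0.023]), 0.7), (array([0.551, 0.163, 0.023]), 0.59)]
wrist tin [(array([0.566, 0.123, 0.002]), 0.74)]
wrist [[317.5274 142.9166]
 [317.5996 139.8681]]
top cap_b [(array([0.362, 0.068, 0.012]), 0.9), (array([ 0.327, -0.132,  0.015]), 0.79), (array([0.509, 0.073, 0.192]), 0.56)]
top tin [(array([0.503, 0.056, 0.003]), 0.82)]
top [[256.9065 169.3086]
 [258.5064 170.8814]]
scene cap_b [(array([ 0.316, -0.144,  0.015]), 0.83), (array([0.517, 0.081, 0.188]), 0.75), (array([0.545, 0.158, 0.021]), 0.72), (array([0.359, 0.066, 0.017]), 0.62), (array([0.598, 0.111, 0.024]), 0.47)]
scene tin [(array([0.544, 0.101, 0.032]), 0.59), (array([ 0.459, -0.253,  0.001]), 0.32)]
scene [[296.773  175.9598]
 [296.6719 185.1238]]
shift [ 0.001   0.0003 -0.0013] roll -0.003 j7 -0.6086377769340483
```

>>> {"api": "arm_command", "payload": {
  "targets": [
    [60, 0.0035, 0, 0.02, 0],
    [60, 0.0035, 0, 0.06, 0],
    [60, 0.0035, 0, 0.1, 0],
    [60, 0.0035, 0, 0.125, 0],
    [60, 0.0035, 0, 0.145, 0],
    [60, 0.0035, 0, 0.157, 0],
    [60, 0.0035, 0, 0.162, 0],
    [60, 0.0035, 0, 0.162, 0]
  ]
}}

```text
clock: 18.85
position: [0.5314, 0.093, 0.0166]
orientation: [2.909, 1.186, -0.0]
force: [0.2, 0.7, 0.9]
opening: 0.683
grasp_force: 20.0
```

>>> {"api": "arm_command", "payload": {
  "targets": [
    [60, 0, 0, 0.002, 0],
    [60, 0, 0, 0.004, 0],
    [60, 0, 0, 0.005, 0],
    [60, 0, 0, 0.006, 0],
    [60, 0, 0, 0.006, 0]
  ]
}}

```text
clock: 19.35
position: [0.5312, 0.0932, 0.0106]
orientation: [-2.909, -1.187, 0.0]
force: [-0.4, -0.7, 0.3]
opening: 0.685
grasp_force: 20.0
```

>>> {"api": "arm_command", "payload": {
  "targets": [
    [60, 0, 0, 0.001, 0],
    [60, 0, 0, 0.002, 0],
    [60, 0, 0, 0.003, 0],
    [60, 0, 0, 0.003, 0]
  ]
}}

```text
clock: 19.75
position: [0.5317, 0.0932, 0.0079]
orientation: [-2.909, -1.187, -0.001]
force: [-0.9, 1.0, 7.5]
opening: 0.684
grasp_force: 20.0
```

Contact with the floor. Release and withdraw.

>>> {"api": "arm_command", "payload": {
  "targets": [
    [72, 0, 0, 0, 0],
    [78, 0, 0, 0, 0],
    [80, 0, 0, 0, 0],
    [80, 0, 0, 0, 0],
    [80, 0, 0, -0.02, 0],
    [80, 0, 0, -0.06, 0],
    [80, 0, 0, -0.11, 0],
    [80, 0, 0, -0.16, 0],
    [80, -0.03, 0, -0.19, 0],
    [80, -0.07, 0, -0.2, 0],
    [80, -0.09, 0, -0.2, 0],
    [80, -0.09, 0, -0.2, 0]
  ]
}}

```text
clock: 20.95
position: [0.4653, 0.029, 0.2074]
orientation: [-2.906, -1.183, -0.001]
force: [0.2, 0.9, 0.4]
opening: 0.8
grasp_force: 0.0
```

Run:
```python
from h import *
np.set_printoptions(precision=4,suppress=True)
o=env.get_obs();print(o['position'],o['force'],o['opening'])
c=cam('wrist');save(c['image'],'end.png')
print([(np.round(d['xyz'],4),round(d['p'],2)) for d in env.recognise('wrist','cap_b')])
h=cv2.cvtColor(c['image'],cv2.COLOR_RGB2HSV)
for P in [[.5317,.093,.021],[.61,.118,.021],[.551,.163,.021]]:
    u=proj(c,P)[0].astype(int);m=(h[:,:,2]<75).astype(np.uint8)
    k=np.zeros_like(m);cv2.circle(k,tuple(int(v) for v in u),48,1,-1);e=np.argwhere(m&k)[:,::-1]
    print(u,len(e),e.mean(0),e.min(0),e.max(0))
for n in ['top','scene']:
    cam(n)
    for q in ['cap_b','film_c','lever_pad','tray_grip','cork_mat']: print(n,q,[(np.round(d['xyz'],3),round(d['p'],2)) for d in env.recognise(n,q)])
```

```text
[0.4653 0.029  0.2074] [0.2353 0.9174 0.4373] 0.8000299130239202
[(array([0.5978, 0.1103, 0.0229]), 0.92), (array([0.5282, 0.0933, 0.0194]), 0.84), (array([0.3679, 0.0751, 0.0187]), 0.68), (array([ 0.3131, -0.1479,  0.0132]), 0.67), (array([0.5487, 0.1553, 0.0197]), 0.6)]
[318  88] 4118 [319.5466  93.5457] [278  42] [364 130]
[357   5] 3051 [359.0088  20.7666] [309   0] [402  49]
[278  18] 3628 [276.409   23.7459] [230   0] [326  56]
top cap_b [(array([ 0.325, -0.133,  0.015]), 0.62)]
top film_c [(array([ 0.401, -0.056,  0.044]), 0.44)]
top lever_pad [(array([ 0.45 , -0.16 ,  0.008]), 0.53)]
top tray_grip [(array([ 0.524, -0.198,  0.033]), 0.57)]
top cork_mat [(array([ 0.451, -0.16 ,  0.007]), 0.61)]
scene cap_b [(array([0.358, 0.064, 0.012]), 0.83), (array([ 0.318, -0.143,  0.013]), 0.81), (array([0.547, 0.157, 0.021]), 0.69), (array([0.6  , 0.111, 0.025]), 0.53)]
scene film_c [(array([ 0.395, -0.065,  0.029]), 0.61)]
scene lever_pad [(array([ 0.463, -0.25 ,  0.005]), 0.7), (array([0.457, 0.011, 0.046]), 0.62), (array([ 0.663, -0.033,  0.014]), 0.29)]
scene tray_grip [(array([ 0.508, -0.213,  0.03 ]), 0.64)]
scene cork_mat [(array([ 0.462, -0.253,  0.002]), 0.84), (array([0.396, 0.233, 0.064]), 0.66)]
```

```bash
python3 -c "
from h import *
print(env.hand_in())"
```

```text
the job is handed in; nothing more can be done
None
```

I handed the job in at about 22 s of the 64 s allowed: the tray was pried loose and set on the cork mat about 3 mm off centre, and cap_a was placed in the gap. I checked that all three caps lie side by side from the detections and floor-contact force, not from a final picture, because my picture views were used up.

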